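Level the concrete tile shelf on its screw foot, and bed the spirit level

TASK

The tile shelf on bricks leans down towards its screw foot. Set the red spirit level down gently (not dropped) on the bare tile, lengthwise between the brick end and the foot end, let go of it, and turn the orange wing of the screw foot until the bubble lies between the two black lines; then press down on the middle of the level with light hand pressure so that it beds on the tile, the bubble still between its lines. Finish while still pressing on the level, do not let go, and leave everything else on the shelf and table where it stands.

Things in the scene. Friction and masses are not known exactly. Their poses are not given: they have to be found in the camera images.
- spirit_level: Red spirit level with black end caps, 230 mm long (its x axis), 25 mm wide (y), 40 mm high (z), about 0.4 kg, lying upright on the table to the robot's right at the start. Origin: centre of its underside. Plain flat sides, to grip across the 25 mm width.
- bubble (a joint): Offset of the bubble from the vial's middle along the level's own x axis, m (positive: towards its +x end). It goes to the higher end, 3 mm for each 0.001 rad of slope, stops at +-13 mm and settles in about 1.5 s. Between the lines: within +-2 mm.
- shelf_top (a point): Centre of the top face of the grey concrete tile, 300 mm (x) by 440 mm (y), 20 mm thick, 99 mm above the table; z up. Its +y end rests on a rubber strip on a brick (tilting line at y = +150 mm), its -y end on the screw foot (x = 0, y = -150 mm) and is low at the start. Bystanders stand at x above +25 mm; from x = -150 to -30 mm the tile is bare over its whole length.
- level_foot (a joint): Turn of the screw foot, rad, clockwise from above positive; that raises the foot end: 4 mm a full turn, 300 mm from the tilting line, so 0.0021 rad of slope (6.4 mm of bubble) per rad. Starts near 0; 0.7 to 2.9 rad clockwise are needed, different each time: read the bubble. Range -3 to 6 rad; stays where left (friction 0.08 N m).
- vial (a point): Middle of the level's top face, 40 mm above its underside. Here is the green vial window, 50 mm long, with a pale bubble 16 mm long and two black cross lines 20 mm apart. A clear block over the vial is flush with the top and may be pressed on.
- foot_grip (a point): Grip point of the foot's orange wing, on the screw axis, 40 mm above the tile's top face. The wing is a plain upright bar 60 mm long (this point's x axis), 12 mm thick (y) and 30 mm high, reaching from 20 mm to 50 mm above the tile; below it are a round hub 22 mm across and the spindle.
- clip_box: Clear plastic box with clip-on lid, 101 x 136 x 58 mm, on the back of the tile. Bystander. Origin: centre of its underside.
- ramekin: White ceramic ramekin, 80 mm across, 42 mm high, on the back of the tile. Bystander. Origin: centre of its underside.
- dispenser: Green plastic lever-top dispenser, 62 mm across, 98 mm high, on the back of the tile (it and the ramekin change places). Bystander. Origin: centre of its underside.
- thermometer: White digital thermometer, 62 mm wide, 52 mm high, on the back of the tile behind the foot. Bystander. Origin: centre of its underside.
- teaspoon: Steel teaspoon, 140 mm long, on the table left of the tile. Bystander. Origin: its underside, at the middle of its length.
- jar: Amber glass jar with white cap, 72 mm across, 100 mm high, on the table left of the tile. Bystander. Origin: centre of its underside.
- slab: The same concrete tile as a body; its origin lies on the tilting line, at the tile's underside (x = 0; 150 mm to the +y side of shelf_top and 20 mm below it). Same axes.
Not all that is in view belongs to the job. Several things look just like the spirit_level: the one meant starts farthest to the robot's right.

How it is judged:
By the outcome, as a careful person would: the job done as asked, in the order asked, and still so for the second after the job is handed in, while the arm keeps its last pose, push and grip.
It also fails if it takes over 67 s, if anything falls off the work surface, if the arm or the gripper's body presses on something with over 40 N, if the wrist force passes 120 N, or if a joint passes its speed limit or range.

ROBOT

A 7-joint arm with a two-finger parallel gripper is mounted at the origin on the work surface. World frame = base frame: x ahead of the robot, y to its left, z up, the work surface at z = 0. Lengths are in m, angles in degrees, forces in N, time in s.
With the tool pointing down it reaches from about 0.425 to 0.875 m from the base axis. Payload 4.7 kg.
Tool frame: the origin (TCP) lies on the mounting face of the last link; the fingertips stand tcp_to_tips ahead of it and the grasp point (between the pads) lies 164 mm ahead of it (tcp_to_tips is the distance from the TCP to the fingertips, in m); z points along the fingers, y is the line along which they close (so a half turn about z gives the same grasp; the last joint's range is limited). The gripper opens to 87 mm and grips with 3 to 60 N. Pads are 19 mm wide; open, the fingers measure 117 mm over their backs; the gripper's body (75 mm by 190 mm) begins 51 mm behind the grasp point.
Start: joints at [74.719, 18.392, -4.016, 83.108, 1.295, 78.541, -3.26], TCP at [0.18, -0.625, 0.405] pointing down, gripper open.
Joint ranges: [-163.93, 163.93], [-17.29, 119.83], [-79.2, 71.16], [3.27, 140.29], [-89.18, 269.18], [5.43, 117.66], [-154.24, 154.24]. Speed limits (degrees/s): [147.25, 147.25, 180, 180, 180, 180, 180].

INTERFACE

Orientations are given as [roll, pitch, yaw] about the fixed x, y, z axes, in that order (R = Rz(yaw) Ry(pitch) Rx(roll)).
In Python, from cell import get_obs, read_camera, sign_off, tcp_to_tips gives the robot as it stands.
- The arm moves only by the tool drive_tool, never from a script. Its argument "rows" is one flat list of numbers, 7 for each row, row after row: the shift along the tool's x, y, z in m, then the turn, a rotation vector about the tool's x, y, z in rad, then the gripper command: -1 is shut, 1 is fully open, values between are in proportion. In form: [tx, ty, tz, rx, ry, rz, fingers, tx, ty, tz, rx, ry, rz, fingers, ...]. A call has 1 to 5 rows; each row shifts and turns the commanded pose from where the row before left it, along the tool's axes as they then stand; what a row does not reach is not made up. A row lasts 1/8 s, in which the tool goes at most 62.5 mm and 10.7 degrees, less where a joint would pass 70% of its speed; a pose out of reach is approached as far as the arm can. A call is refused whole if a number of a shift passes 0.0625 or a number of a turn 0.188, either way. A call with a gripper value outside its range is refused whole. The fingers move at their own pace and stop on an object; "grip_force" is the grip in N (left out, the last holds). Time passes only in rows, so rows that do not move let the fingers close. It gives the time, the measured TCP pose, the force, the opening and the grip force at its end, in the units of the state.
- get_obs(): the state, without advancing time (a new reading comes with each control period).
- read_camera(name): name is "side" or "top"; returns a dict with "color" (384x512x3 uint8, blue, green, red), "fov_y" (degrees; the focal length in pixels is half the picture's height over the tangent of half this angle, whatever the lens; pixels are square), "cx", "cy" (the principal point, pixels), "cam_to_world" (4x4, takes a point from camera to world coordinates). Camera axes: x right, y up, looking along -z (the intrinsics and any distortion apply to the point x, -y, -z); pixel columns grow to the right and rows downward; lengths in m; the calibration is good to about 2 mm. A picture is of the moment at which its call begins. There is no depth.
- sign_off(): hands the job in; it is judged then, once.
The state is a dict: "time_s": time; "qpos": joint angles; "joint_velocities": joint speeds; "effort": joint torques, N m; "tool_pos": TCP position; "tool_rot": TCP orientation; "force": force on the tool from outside, world axes, zero at the start; "wrist_torque": the same for the moment, N m; "grip_width": finger opening in m; "grasp_force": force on a finger pad.
Only numpy, scipy, OpenCV 4.12 (cv2) and the standard library are available. Lean on these libraries where they do the work, as an engineer would, in place of code of your own. Each camera call takes 0.05 s, during which the arm holds its last target. There are 200 camera calls.

## Working session

There is one attempt and no reset: what is moved stays moved. The work goes in short steps, Python scripts to look and compute and a tool call to move; the robot and the scene stay as the last step left them, time stands still between calls to the robot, and variables do not carry over. Pictures are saved under pics/ and viewed, at most 10 in all, crops included, and the job is handed in when it is done.

Besides the shell and the picture viewer there is one more tool, called after "Request:" as name(argument=value, ...) on one line, values as JSON. drive_tool: Moves the arm, as the interface text tells. Its arguments: {"type":"object","properties":{"rows":{"type":"array","items":{"type":"number"}},"grip_force":{"type":"number"}},"required":["rows"]}

```bash
mkdir -p pics; cat > h.py <<'E'
import numpy as np,cv2
from cell import *
def snap(n):
    d=read_camera(n); return d
def K(d):
    f=192/np.tan(np.radians(d['fov_y']/2)); return f
def ray(d,u,v):
    f=K(d); M=np.array(d['cam_to_world']); p=np.array([(u-d['cx'])/f,-(v-d['cy'])/f,-1.])
    return M[:3,3],M[:3,:3]@p
def at(d,u,v,z):
    o,r=ray(d,u,v); return o+r*(z-o[2])/r[2]
def px(d,P):
    M=np.array(d['cam_to_world']); q=M[:3,:3].T@(np.array(P)-M[:3,3]); f=K(d)
    return d['cx']+f*q[0]/-q[2], d['cy']-f*q[1]/-q[2]
E
python3 - <<'E'
from h import *
import pickle
D={n:snap(n) for n in('side','top')}
pickle.dump(D,open('d0.pkl','wb'))
cv2.imwrite('pics/a.png',np.vstack([cv2.resize(D[n]['color'],(400,300)) for n in D]))
for n in D:
    cv2.imwrite(f'pics/{n}.png',cv2.resize(D[n]['color'],(800,600),interpolation=cv2.INTER_CUBIC)); d=D[n]
    print(n,d['fov_y'],d['cx'],d['cy'],[k for k in d],np.round(d['cam_to_world'],3).tolist())
print(get_obs(),tcp_to_tips)
E
```

```text
side 50.880406765444164 255.9336252781617 190.992791138431 ['color', 'fov_y', 'cx', 'cy', 'cam_to_world'] [[-0.867, 0.374, -0.33, 0.059], [-0.499, -0.636, 0.589, 0.903], [0.01, 0.675, 0.738, 1.161], [0.0, 0.0, 0.0, 1.0]]
top 57.70720616663237 266.8114016771021 189.49497538549318 ['color', 'fov_y', 'cx', 'cy', 'cam_to_world'] [[-0.034, 0.979, -0.203, 0.288], [-0.999, -0.034, 0.002, 0.075], [-0.005, 0.203, 0.979, 1.188], [0.0, 0.0, 0.0, 1.0]]
{'time_s': 0.1, 'qpos': array([74.7206359 , 18.43660253, -4.0183649 , 83.16956801,  1.29582899,
       78.54217978, -3.26176872]), 'joint_velocities': array([ 0.03620536, -0.10792843,  0.0240741 , -0.1868413 ,  0.10796171,
       -0.02417796,  0.03065175]), 'effort': array([ 1.46314469e-04, -4.92571628e+01, -4.05673608e-01, -3.13397312e+01,
       -6.41508261e-02,  3.94930376e-02,  6.23473488e-05]), 'tool_pos': array([ 0.18005552, -0.62436489,  0.4037362 ]), 'tool_rot': array([-1.79896946e+02,  5.51613433e-03,  1.60900859e+01]), 'force': array([-0.25708839, -0.78086561,  0.45780957]), 'wrist_torque': array([-0.01201626, -0.00856762,  0.02970641]), 'grasp_force': 0.0, 'grip_width': 0.08715625247988561} 0.1822
```

View pics/side.png

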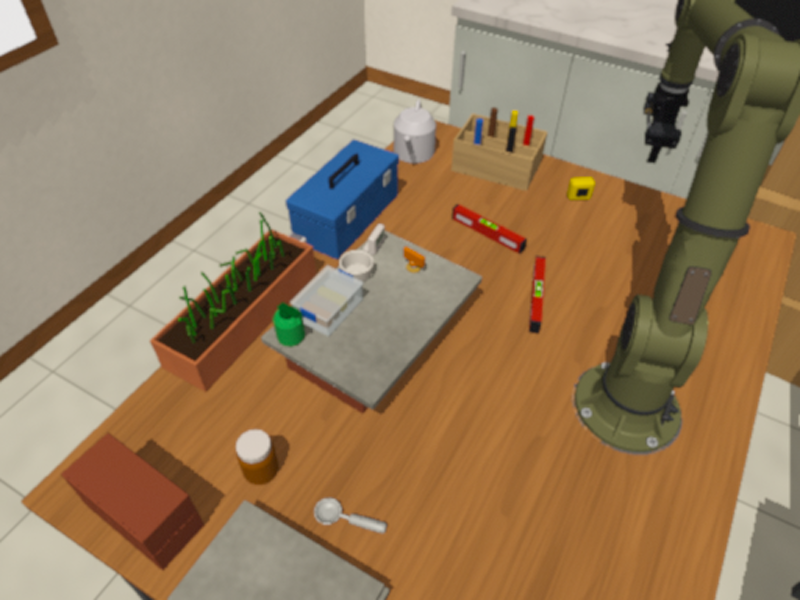

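View pics/top.png

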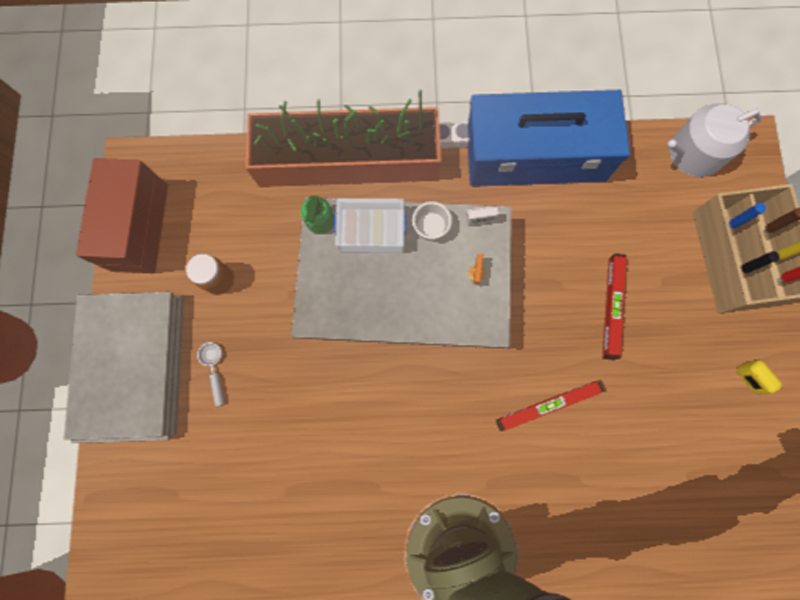

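Two red levels are in view. In the top picture, A is at (615,305) and B at (550,405). Image right is −y, so A lies farthest to the robot's right and fits the description. I'll confirm it in a crop and measure.

```bash
python3 - <<'E'
from h import *
import pickle
D=pickle.load(open('d0.pkl','rb'));d=D['top'];s=.64
P=lambda u,v,z:np.round(at(d,u*s,v*s,z),4)
print('A',P(618,256,.04),P(612,357,.04),'vial',P(616,305,.04)); print('B',P(551,405,.04))
for c in [(301,200),(511,206),(509,347),(293,337)]: print('tile',P(*c,.099))
c=d['color'][120:250,180:440]; cv2.imwrite('pics/c1.png',cv2.resize(c,(800,400),interpolation=cv2.INTER_CUBIC))
E
```

```text
A [ 0.6003 -0.3692  0.04  ] [ 0.3814 -0.3327  0.04  ] vial [ 0.4919 -0.3531  0.04  ]
B [ 0.287  -0.1964  0.04  ]
tile [0.7307 0.3116 0.099 ]
tile [ 0.7014 -0.1326  0.099 ]
tile [ 0.4035 -0.1081  0.099 ]
tile [0.4385 0.3249 0.099 ]
```

View pics/c1.png

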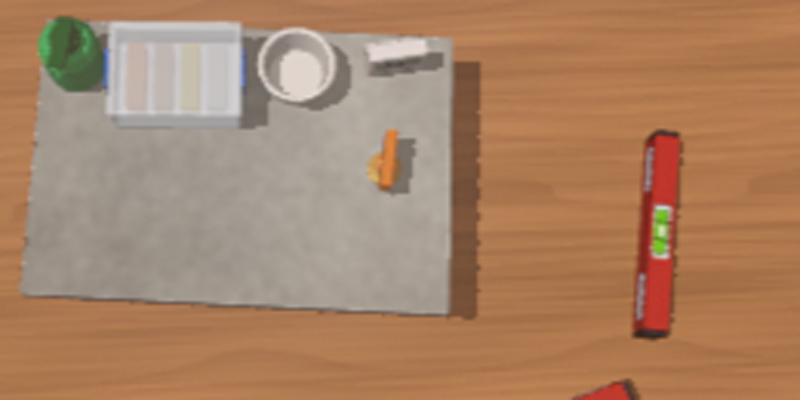

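The crop confirms it. A is the rightmost level, with its vial at crop (661,232) and its ends at (664,133) and (653,333). The wing runs from (392,131) to (384,188). Next I'll refine the numbers.

```bash
python3 - <<'E'
from h import *
import pickle
D=pickle.load(open('d0.pkl','rb'))
d=D['top'];S=D['side']
C=lambda u,v,z:np.round(at(d,180+u/3.077-.35,120+v/3.077-.35,z),4)
print('vial',C(661,232,.04),'ends',C(668,133,.04),C(655,333,.04))
print('side vial',np.round(at(S,488*.64-.2,224*.64-.2,.04),4))
for n,box in(('top',(150,195,290,330)),('side',(150,185,245,285))):
    e=D[n];h=cv2.cvtColor(e['color'],cv2.COLOR_BGR2HSV)
    m=cv2.inRange(h,(8,150,120),(22,255,255));r=np.zeros_like(m);b=box;r[b[0]:b[1],b[2]:b[3]]=m[b[0]:b[1],b[2]:b[3]]
    v,u=np.nonzero(r);print(n,len(u),u.mean(),v.mean(),u.min(),u.max(),v.min(),v.max(), np.round(at(e,u.mean(),v.mean(),.13),4))
    x=[at(e,a,b,.14)[:2] for a,b in zip(u,v)];w,V=np.linalg.eigh(np.cov(np.array(x).T));print('yaw',np.degrees(np.arctan2(V[1,1],V[0,1])),np.sqrt(w)*3.46)
print('wing ends',C(391,133,.149),C(385,186,.149))
E
```

```text
vial [ 0.4924 -0.3539  0.04  ] ends [ 0.6036 -0.3737  0.04  ] [ 0.3833 -0.3356  0.04  ]
side vial [ 0.4932 -0.3509  0.04  ]
top 86 305.54651162790697 171.97674418604652 302 308 162 180 [ 0.5593 -0.0503  0.13  ]
yaw 168.75914580757808 [0.01682619 0.05419707]
side 366 270.6584699453552 158.60655737704917 255 284 150 173 [ 0.5554 -0.0908  0.13  ]
yaw 91.52266793089213 [0.08869754 0.13093723]
wing ends [ 0.5833 -0.0533  0.149 ] [ 0.5289 -0.0443  0.149 ]
```

Request:
drive_tool(rows=[0.06, 0, 0, 0, 0, 0.1, 1, 0.06, 0, 0, 0, 0, 0.1, 1, 0.06, 0, 0, 0, 0, 0.1, 1, 0.06, 0, 0, 0, 0, 0.1, 1, 0.06, 0, 0, 0, 0, 0.04, 1])

```text
time_s: 0.72
tool_pos: [0.4782, -0.6, 0.4045]
tool_rot: [-180.0, 0.0, -9.2]
force: [0.2, -0.4, 0.8]
grip_width: 0.087
grasp_force: 0.0
```

Two estimates agree within 3 mm. The level is at (0.493, −0.352) with yaw −9.7°, and the wing is at (0.557, −0.049) with yaw −10.5°. I'll move over the level and descend.

Request:
drive_tool(rows=[-0.005, -0.05, 0, 0, 0, 0.01, 1, -0.005, -0.05, 0, 0, 0, 0, 1, -0.005, -0.05, 0, 0, 0, 0, 1, -0.005, -0.05, 0.03, 0, 0, 0, 1, -0.005, -0.046, 0.04, 0, 0, 0, 1])

```text
time_s: 1.35
tool_pos: [0.4928, -0.352, 0.3348]
tool_rot: [179.9, -0.1, -9.7]
force: [0.6, 0.2, -0.9]
grip_width: 0.0867
grasp_force: 0.0
```

Request:
drive_tool(rows=[0, 0, 0.05, 0, 0, 0, 0.4, 0, 0, 0.04, 0, 0, 0, 0.4, 0, 0, 0.03, 0, 0, 0, 0.4, 0, 0, 0.018, 0, 0, 0, 0.4, 0, 0, 0, 0, 0, 0, 0.4])

```text
time_s: 1.98
tool_pos: [0.4919, -0.3535, 0.1954]
tool_rot: [-179.9, 0.2, -9.7]
force: [-1.1, -0.2, 0.2]
grip_width: 0.0614
grasp_force: 0.0
```

Request:
drive_tool(rows=[0, 0, 0.005, 0, 0, 0, 0.2, 0, 0, 0, 0, 0, 0, 0, 0, 0, 0, 0, 0, 0, -1, 0, 0, 0, 0, 0, 0, -1, 0, 0, 0, 0, 0, 0, -1], grip_force=20)

```text
time_s: 2.6
tool_pos: [0.4924, -0.3548, 0.1924]
tool_rot: [179.9, -0.1, -9.7]
force: [-1.0, -2.3, 1.1]
grip_width: 0.0248
grasp_force: 20.0
```

Request:
drive_tool(rows=[0, 0, 0, 0, 0, 0, -1, 0, 0, 0, 0, 0, 0, -1])

```text
time_s: 2.85
tool_pos: [0.4924, -0.3548, 0.1924]
tool_rot: [179.9, -0.1, -9.7]
force: [-0.7, -3.8, 3.5]
grip_width: 0.0252
grasp_force: 20.0
```

Request:
drive_tool(rows=[0, 0, -0.02, 0, 0, 0, -1, 0, 0, -0.04, 0, 0, 0, -1, 0, 0, -0.05, 0, 0, 0, -1, 0, 0, -0.04, 0, 0, -0.08, -1, 0, 0, -0.02, 0, 0, -0.145, -1])

```text
time_s: 3.48
tool_pos: [0.493, -0.3525, 0.3648]
tool_rot: [180.0, -0.1, 3.5]
force: [-0.0, -0.5, -5.4]
grip_width: 0.0248
grasp_force: 20.0
```

Request:
drive_tool(rows=[0, 0, 0, 0, 0, -0.16, -1, 0, 0, 0, 0, 0, -0.16, -1, 0, 0, 0, 0, 0, -0.16, -1, 0, 0, 0, 0, 0, -0.16, -1, 0, 0, 0, 0, 0, -0.16, -1])

```text
time_s: 4.1
tool_pos: [0.4924, -0.3524, 0.3616]
tool_rot: [-179.8, -0.1, 49.4]
force: [-0.1, 1.5, -3.3]
grip_width: 0.0249
grasp_force: 20.0
```

Request:
drive_tool(rows=[0, 0, 0, 0, 0, -0.16, -1, 0, 0, 0, 0, 0, -0.16, -1, 0, 0, 0, 0, 0, -0.16, -1, 0, 0, 0, 0, 0, -0.16, -1, 0.02, 0, 0, 0, 0, 0, -1])

```text
time_s: 4.72
tool_pos: [0.4932, -0.3339, 0.3614]
tool_rot: [-179.9, -0.1, 85.5]
force: [-0.5, 0.6, -3.3]
grip_width: 0.0246
grasp_force: 20.0
```

Request:
drive_tool(rows=[0.04, -0.006, 0, 0, 0, 0, -1, 0.05, -0.006, 0, 0, 0, 0, -1, 0.05, -0.006, 0, 0, 0, 0, -1, 0.05, -0.006, 0, 0, 0, 0, -1, 0.05, -0.006, 0, 0, 0, 0, -1])

```text
time_s: 5.35
tool_pos: [0.481, -0.0883, 0.3617]
tool_rot: [-179.9, -0.0, 85.6]
force: [-0.3, 0.6, -2.6]
grip_width: 0.0252
grasp_force: 20.0
```

Request:
drive_tool(rows=[0.05, -0.006, 0, 0, 0, 0, -1, 0.05, -0.006, 0, 0, 0, 0, -1, 0.05, -0.006, 0, 0, 0, 0, -1, 0.03, -0.005, 0, 0, 0, 0, -1, 0.017, 0, 0, 0, 0, 0, -1])

```text
time_s: 5.98
tool_pos: [0.4716, 0.1101, 0.3617]
tool_rot: [-179.9, 0.0, 85.8]
force: [0.5, -0.3, -3.3]
grip_width: 0.0249
grasp_force: 20.0
```

Request:
drive_tool(rows=[0, 0, 0.02, 0, 0, 0, -1, 0, 0, 0.02, 0, 0, 0, -1, 0, 0, 0.01, 0, 0, 0, -1, 0, 0, 0.004, 0, 0, 0, -1, 0, 0, 0, 0, 0, 0, -1])

```text
time_s: 6.6
tool_pos: [0.4737, 0.1062, 0.308]
tool_rot: [180.0, 0.0, 85.7]
force: [0.1, 0.0, -3.9]
grip_width: 0.0248
grasp_force: 20.0
```

Request:
drive_tool(rows=[0, 0, 0.007, 0, 0, 0, -1, 0, 0, 0.004, 0, 0, 0, -1, 0, 0, 0.002, 0, 0, 0, -1, 0, 0, 0.001, 0, 0, 0, -1, 0, 0, 0.001, 0, 0, 0, -1])

```text
time_s: 7.22
tool_pos: [0.4739, 0.1058, 0.2928]
tool_rot: [180.0, 0.0, 85.7]
force: [-0.9, 0.9, -3.7]
grip_width: 0.0244
grasp_force: 20.0
```

Request:
drive_tool(rows=[0, 0, 0.001, 0, 0, 0, -1, 0, 0, 0, 0, 0, 0, -1])

```text
time_s: 7.48
tool_pos: [0.4738, 0.1058, 0.2917]
tool_rot: [-180.0, 0.0, 85.7]
force: [-0.3, 0.5, -4.0]
grip_width: 0.025
grasp_force: 20.0
```

Request:
drive_tool(rows=[0, 0, 0.0007, 0, 0, 0, -1, 0, 0, 0, 0, 0, 0, -1, 0, 0, 0.0007, 0, 0, 0, -1, 0, 0, 0, 0, 0, 0, -1])

```text
time_s: 7.98
tool_pos: [0.4739, 0.1058, 0.2905]
tool_rot: [180.0, 0.0, 85.7]
force: [-1.1, -0.3, -2.2]
grip_width: 0.0246
grasp_force: 20.0
```

```bash
python3 -c "
from h import *
print(get_obs()['force'],get_obs()['tool_pos'])"
```

```text
[-1.11944189 -0.2693101  -2.23615533] [0.47393709 0.10576934 0.29051465]
```

Request:
drive_tool(rows=[0, 0, 0.0006, 0, 0, 0, -1, 0, 0, 0, 0, 0, 0, -1])

```text
time_s: 8.22
tool_pos: [0.474, 0.1058, 0.2905]
tool_rot: [180.0, 0.0, 85.7]
force: [-2.7, -1.7, 5.2]
grip_width: 0.0247
grasp_force: 20.0
```

Request:
drive_tool(rows=[0, 0, 0.0005, 0, 0, 0, -1, 0, 0, 0, 0, 0, 0, -1])

```text
time_s: 8.48
tool_pos: [0.474, 0.1059, 0.2905]
tool_rot: [180.0, 0.1, 85.7]
force: [-3.9, -2.3, 10.2]
grip_width: 0.0249
grasp_force: 20.0
```

It's seated. I'll relax the push, open and lift.

Request:
drive_tool(rows=[0, 0, -0.001, 0, 0, 0, -1, 0, 0, 0, 0, 0, 0, 0.2, 0, 0, 0, 0, 0, 0, 0.2, 0, 0, 0, 0, 0, 0, 0.2, 0, 0, -0.01, 0, 0, 0, 0.2])

```text
time_s: 9.1
tool_pos: [0.4735, 0.1058, 0.2999]
tool_rot: [-179.9, 0.0, 85.7]
force: [0.2, 0.2, -0.5]
grip_width: 0.0507
grasp_force: 0.0
```

Request:
drive_tool(rows=[0, 0, -0.03, 0, 0, 0, 0.2, 0, 0, -0.04, 0, 0, 0, 0.2, 0, 0, -0.03, 0, 0, -0.1, 0.2, 0, 0, 0, 0, 0, -0.16, 0.2, 0, 0, 0, 0, 0, -0.16, 0.2])

```text
time_s: 9.72
tool_pos: [0.4739, 0.1061, 0.4015]
tool_rot: [179.9, 0.1, 110.1]
force: [-0.5, 0.4, -0.2]
grip_width: 0.0522
grasp_force: 0.0
```

Request:
drive_tool(rows=[-0.03, -0.03, 0, 0, 0, -0.16, 0.2, -0.03, -0.03, 0, 0, 0, -0.16, 0.2, 0, -0.04, 0, 0, 0, -0.16, 0.2, 0, 0, 0, 0, 0, -0.16, 0.2, 0, 0, 0, 0, 0, -0.16, 0.2])

```text
time_s: 10.35
tool_pos: [0.4123, 0.0021, 0.4011]
tool_rot: [180.0, 0.1, 155.8]
force: [0.2, 0.7, -0.9]
grip_width: 0.0521
grasp_force: 0.0
```

```bash
python3 - <<'E'
from h import *
import pickle
D={n:snap(n) for n in('side','top')}
pickle.dump(D,open('d1.pkl','wb'))
t=D['top']['color'][110:240,170:350]; s=D['side']['color'][130:270,160:330]
cv2.imwrite('pics/e.png',np.hstack([cv2.resize(t,(400,289),interpolation=cv2.INTER_CUBIC),cv2.resize(s,(351,289),interpolation=cv2.INTER_CUBIC)]))
print(get_obs()['tool_pos'],get_obs()['tool_rot'])
E
```

```text
[0.41251552 0.00243278 0.40096379] [1.79992049e+02 7.04818286e-02 1.55577370e+02]
```

View pics/e.png

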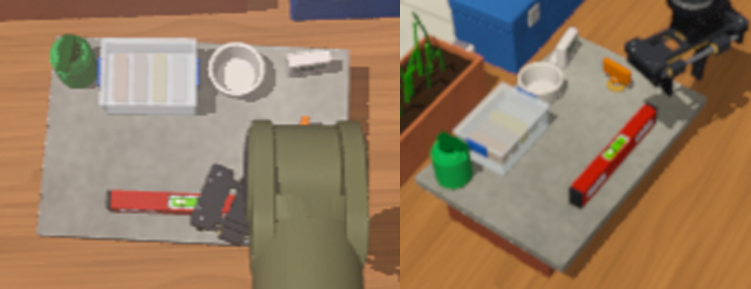

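The level stands lengthwise on the bare strip, with its vial at (616,148) in the side crop. The wing shows at (617,70). Next come a rectified vial strip and a wing check.

```bash
cat >> h.py <<'E'
def strip(d,c=(0.474,0.106),yaw=85.7,z=.1385,half=.06,w=.014):
    # rectified top face of the level: 0.5 mm/px, columns along level axis (towards world +y)
    a=np.radians(yaw);ex=np.array([np.cos(a),np.sin(a)]);ey=np.array([-ex[1],ex[0]])
    s=np.arange(-half,half,.0005);t=np.arange(w,-w,-.0005)
    mx=np.zeros((len(t),len(s)),np.float32);my=mx.copy()
    for i,tt in enumerate(t):
        for j,ss in enumerate(s):
            p=np.array(c)+ss*ex+tt*ey; mx[i,j],my[i,j]=px(d,[*p,z])
    return cv2.remap(d['color'],mx,my,cv2.INTER_CUBIC)
E
python3 - <<'E'
from h import *
import pickle
D=pickle.load(open('d1.pkl','rb'))
print(px(D['side'],[.557,-.049,.139]))
for z in(.115,.149): print(px(D['side'],[.557+.0295,-.049-.0055,z]),px(D['side'],[.557-.0295,-.049+.0055,z]))
o=[cv2.resize(strip(D[n]),None,fx=3,fy=3) for n in D]
s=D['side']['color'][150:185,245:290]
cv2.imwrite('pics/f.png',np.vstack([*o,cv2.resize(s,(720,240),interpolation=cv2.INTER_CUBIC)[:, :720] if 0 else cv2.copyMakeBorder(cv2.resize(s,(308,240),interpolation=cv2.INTER_CUBIC),0,0,0,412,0)]))
E
```

```text
(np.float64(264.9116870769742), np.float64(163.36227416103065))
(np.float64(258.5617076885716), np.float64(164.36968837715725)) (np.float64(271.0237653621655), np.float64(171.8130883811113))
(np.float64(258.70151499831945), np.float64(157.678650954278)) (np.float64(271.3803698489418), np.float64(165.1309202654899))
```

View pics/f.png

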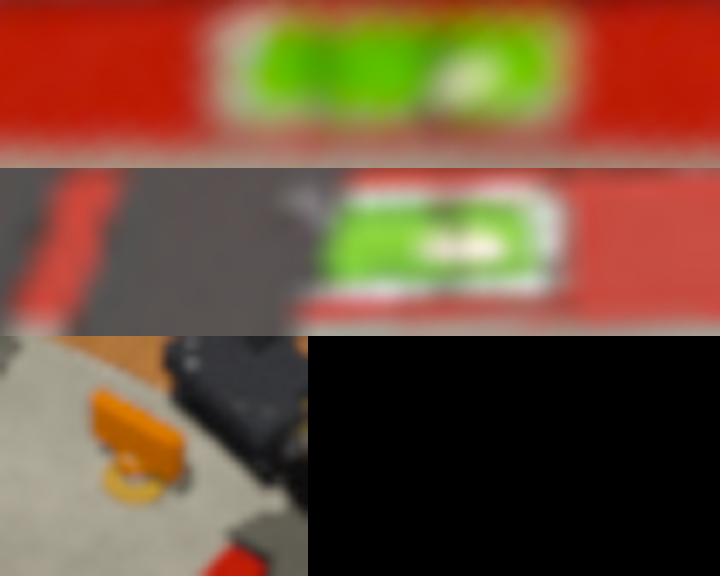

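The wing prediction matches the crop within half a pixel. The bubble sits towards +y, the brick end, as expected. I'll go to the wing.

Request:
drive_tool(rows=[0, 0, 0, 0, 0, -0.125, 0.2, 0, 0, 0, 0, 0, -0.126, 0.2, -0.05, -0.0085, 0, 0, 0, 0, 0.2, -0.05, -0.0085, 0, 0, 0, 0, 0.2, -0.051, -0.0085, 0, 0, 0, 0, 0.2])

```text
time_s: 11.08
tool_pos: [0.5584, -0.0497, 0.4008]
tool_rot: [180.0, 0.1, 169.7]
force: [0.5, 1.6, 1.0]
grip_width: 0.0522
grasp_force: 0.0
```

Request:
drive_tool(rows=[0, 0, 0.02, 0, 0, 0, 0.2, 0, 0, 0.02, 0, 0, 0, 0.2, 0, 0, 0, 0, 0, 0, 0.2])

```text
time_s: 11.45
tool_pos: [0.5564, -0.0493, 0.3589]
tool_rot: [180.0, -0.2, 169.8]
force: [0.4, -0.0, -0.0]
grip_width: 0.0523
grasp_force: 0.0
```

Request:
drive_tool(rows=[0, 0, 0.025, 0, 0, 0, 0.2, 0, 0, 0.02, 0, 0, 0, 0.2, 0, 0, 0.01, 0, 0, 0, 0.2, 0, 0, 0, 0, 0, 0, -0.2, 0, 0, 0, 0, 0, 0, -0.5], grip_force=15)

```text
time_s: 12.08
tool_pos: [0.5572, -0.0492, 0.3064]
tool_rot: [-180.0, 0.1, 169.9]
force: [0.3, -0.9, -0.4]
grip_width: 0.0397
grasp_force: 0.0
```

Request:
drive_tool(rows=[0, 0, 0, 0, 0, 0, -1, 0, 0, 0, 0, 0, 0, -1, 0, 0, 0, 0, 0, 0, -1])

```text
time_s: 12.45
tool_pos: [0.5566, -0.0518, 0.3056]
tool_rot: [-179.7, 0.0, 169.8]
force: [-2.0, -3.3, 3.1]
grip_width: 0.0117
grasp_force: 15.0
```

```bash
python3 - <<'E'
from h import *
D={n:snap(n) for n in('side','top')}
o=get_obs();print(o['qpos'],o['wrist_torque'],o['force'])
c=D['side']['color'][110:240,190:340]
cv2.imwrite('pics/g.png',np.vstack([*[cv2.resize(strip(D[n]),None,fx=3,fy=3) for n in D],cv2.copyMakeBorder(cv2.resize(c,(300,260)),0,0,0,420,0)]))
E
```

```text
[ 30.395425    13.955138   -31.59188498 102.41428614   8.22621912
  65.89438238  75.98550255] [-1.09495645  0.18894453  0.00723315] [-1.42590743 -6.42606211  3.02346721]
```

View pics/g.png

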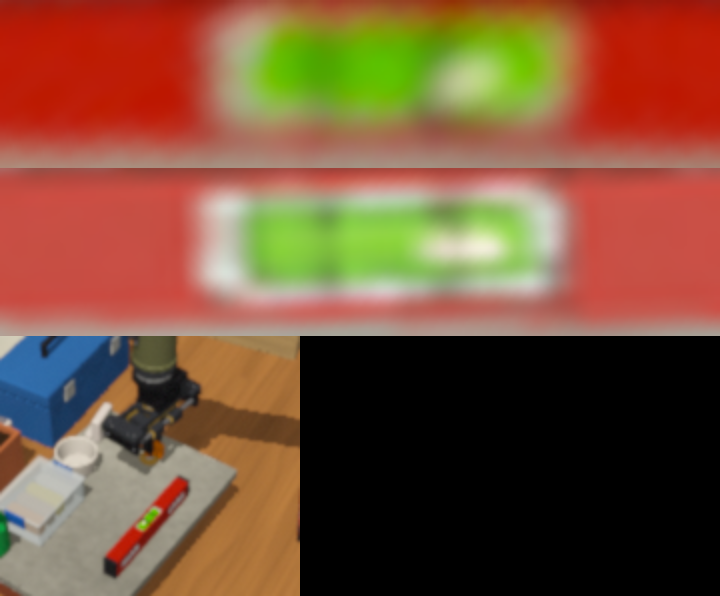

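The top view now shows the whole vial. The window runs 205–565 with lines at 327 and 450 (middle 388), and the bubble is at 463, so it's saturated at +12.5 mm towards the brick. Gripping pulled the tool 2.6 mm, so I'll re-centre by −3 mm in y and then turn 1.0 rad clockwise.

Request:
drive_tool(rows=[0, -0.003, 0, 0, 0, 0, -1, 0, 0, 0, 0, 0, 0.14, -1, 0, 0, 0, 0, 0, 0.18, -1, 0, 0, 0, 0, 0, 0.18, -1, 0, 0, 0, 0, 0, 0.18, -1])

```text
time_s: 13.18
tool_pos: [0.5571, -0.0509, 0.3061]
tool_rot: [179.8, 0.0, 130.7]
force: [2.0, 1.9, 1.6]
grip_width: 0.012
grasp_force: 15.0
```

Request:
drive_tool(rows=[0, 0, 0, 0, 0, 0.18, -1, 0, 0, 0, 0, 0, 0.14, -1, 0, 0, 0, 0, 0, 0, -1, 0, 0, 0, 0, 0, 0, -1, 0, 0, 0, 0, 0, 0, -1])

```text
time_s: 13.8
tool_pos: [0.5577, -0.0504, 0.3062]
tool_rot: [179.7, -0.0, 112.7]
force: [5.8, 2.4, 0.4]
grip_width: 0.012
grasp_force: 15.0
```

Request:
drive_tool(rows=[0, 0, 0, 0, 0, 0, -1, 0, 0, 0, 0, 0, 0, -1, 0, 0, 0, 0, 0, 0, -1, 0, 0, 0, 0, 0, 0, -1, 0, 0, 0, 0, 0, 0, -1])

```text
time_s: 14.42
tool_pos: [0.5577, -0.0504, 0.3063]
tool_rot: [179.7, -0.0, 112.7]
force: [4.9, 2.4, 1.8]
grip_width: 0.0115
grasp_force: 15.0
```

Request:
drive_tool(rows=[0, 0, 0, 0, 0, 0, -1, 0, 0, 0, 0, 0, 0, -1, 0, 0, 0, 0, 0, 0, -1, 0, 0, 0, 0, 0, 0, -1, 0, 0, 0, 0, 0, 0, -1])

```text
time_s: 15.05
tool_pos: [0.5577, -0.0504, 0.3063]
tool_rot: [179.7, -0.0, 112.7]
force: [4.7, 3.3, 0.3]
grip_width: 0.0118
grasp_force: 15.0
```

```bash
cat >> h.py <<'E'
def bubble(d,show=None):
    s=strip(d); b=s[:,:,0].astype(float)
    if show: cv2.imwrite(show,cv2.resize(s,None,fx=3,fy=3))
    p=b[22:30,85:174].mean(0); g=np.clip(p-np.median(p)-25,0,None); x=np.arange(85,174)
    return (( (g*x).sum()/max(g.sum(),1))-129.3)*.5, np.round(p[::3]).astype(int)
E
python3 - <<'E'
from h import *
d=snap('top');print(bubble(d,'pics/b1.png'));o=get_obs();print(o['tool_rot'],o['tool_pos'],o['force'],o['wrist_torque'],o['qpos'][6])
print(bubble(snap('top'))[0])
E
```

```text
(np.float64(10.459441348195327), array([ 75,  60,  62,  61,  64,  64,  63,  62,  62,  64,  66,  66,  65,
        64,  65,  75,  88, 117, 144, 167, 174, 175, 168, 172, 187, 167,
       124,  85,  70,  84]))
[ 1.79668263e+02 -1.86473854e-02  1.12745314e+02] [ 0.55767659 -0.05040541  0.30626143] [4.08922295 2.54720936 1.54342955] [ 0.58726017 -0.94862644 -0.05004993] 20.56055461617984
10.427788586251609
```

View pics/b1.png

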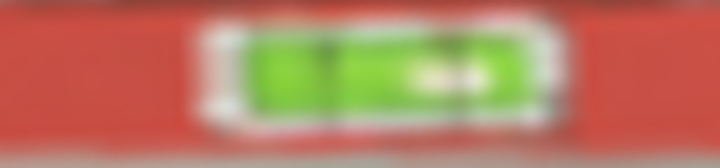

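The bubble is at about +10.3 mm, so roughly 1.6 rad more is needed.

Request:
drive_tool(rows=[0, 0, 0, 0, 0, 0.13, -1, 0, 0, 0, 0, 0, 0.18, -1, 0, 0, 0, 0, 0, 0.18, -1, 0, 0, 0, 0, 0, 0.18, -1, 0, 0, 0, 0, 0, 0.18, -1])

```text
time_s: 15.78
tool_pos: [0.5594, -0.0504, 0.3068]
tool_rot: [179.5, -0.4, 63.8]
force: [12.9, 3.0, -3.0]
grip_width: 0.012
grasp_force: 15.1
```

Request:
drive_tool(rows=[0, 0, 0, 0, 0, 0.18, -1, 0, 0, 0, 0, 0, 0.18, -1, 0, 0, 0, 0, 0, 0.18, -1, 0, 0, 0, 0, 0, 0.12, -1, 0, 0, 0, 0, 0, 0.08, -1])

```text
time_s: 16.4
tool_pos: [0.5604, -0.0518, 0.3073]
tool_rot: [179.7, -0.8, 21.5]
force: [15.4, -0.3, -3.9]
grip_width: 0.0113
grasp_force: 15.0
```

Request:
drive_tool(rows=[0, 0, 0, 0, 0, 0, -1, 0, 0, 0, 0, 0, 0, -1, 0, 0, 0, 0, 0, 0, -1, 0, 0, 0, 0, 0, 0, -1, 0, 0, 0, 0, 0, 0, -1])

```text
time_s: 17.02
tool_pos: [0.5604, -0.0519, 0.3073]
tool_rot: [179.7, -0.8, 21.6]
force: [15.7, -1.1, -4.8]
grip_width: 0.0117
grasp_force: 15.0
```

Request:
drive_tool(rows=[0, 0, 0, 0, 0, 0, -1, 0, 0, 0, 0, 0, 0, -1, 0, 0, 0, 0, 0, 0, -1, 0, 0, 0, 0, 0, 0, -1, 0, 0, 0, 0, 0, 0, -1])

```text
time_s: 17.65
tool_pos: [0.5604, -0.0519, 0.3073]
tool_rot: [179.7, -0.8, 21.6]
force: [15.2, -1.1, -4.8]
grip_width: 0.0121
grasp_force: 15.0
```

Request:
drive_tool(rows=[0, 0, 0, 0, 0, 0, -1, 0, 0, 0, 0, 0, 0, -1, 0, 0, 0, 0, 0, 0, -1])

```text
time_s: 18.02
tool_pos: [0.5604, -0.0519, 0.3073]
tool_rot: [179.7, -0.8, 21.6]
force: [15.6, -0.9, -4.1]
grip_width: 0.0122
grasp_force: 15.0
```

```bash
python3 - <<'E'
from h import *
D={n:snap(n) for n in('side','top')}
print(bubble(D['top']));o=get_obs();print(o['tool_rot'],o['force'],o['wrist_torque'],o['qpos'][6])
cv2.imwrite('pics/b2.png',np.vstack([cv2.resize(strip(D[n]),None,fx=3,fy=3) for n in D]))
E
```

```text
(np.float64(0.11890735018488385), array([ 76,  60,  62,  62,  65,  64,  62,  59,  63,  86, 118, 154, 178,
       195, 196, 196, 191, 184, 177, 143, 103,  71,  64,  61,  64,  65,
        64,  65,  66,  88]))
[179.69173616  -0.83920175  21.58777115] [15.63080266 -0.4499682  -4.70247541] [-0.08721043 -3.19435462 -0.0292629 ] -68.58433686742283
```

View pics/b2.png

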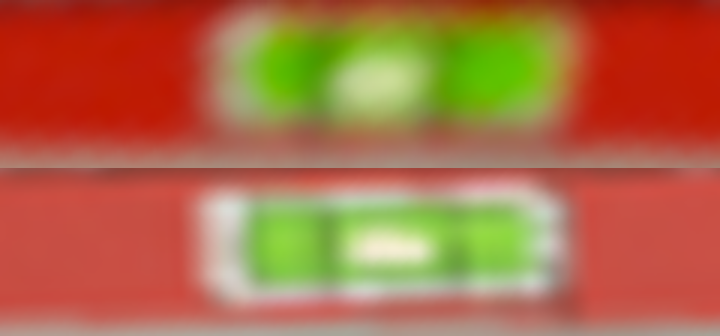

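The bubble is centred under the grip, but the grip carries about 15 N sideways. I'll relieve it, open, lift and recheck.

Request:
drive_tool(rows=[0.002, 0, 0, 0, 0, 0, -1, 0.002, 0, 0, 0, 0, 0, -1, 0, 0, 0, 0, 0, 0, -1])

```text
time_s: 18.5
tool_pos: [0.5619, -0.0515, 0.3073]
tool_rot: [179.8, -0.4, 21.5]
force: [6.3, -2.3, 4.7]
grip_width: 0.0121
grasp_force: 15.0
```

Request:
drive_tool(rows=[0, 0, 0, 0, 0, 0, -0.3, 0, 0, 0, 0, 0, 0, -0.3, 0, 0, 0, 0, 0, 0, -0.3, 0, 0, 0, 0, 0, 0, -0.3, 0, 0, -0.005, 0, 0, 0, -0.3])

```text
time_s: 19.12
tool_pos: [0.5597, -0.0506, 0.3099]
tool_rot: [-180.0, 0.1, 21.5]
force: [0.4, 0.0, -0.6]
grip_width: 0.0304
grasp_force: 0.0
```

Request:
drive_tool(rows=[0, 0, -0.03, 0, 0, 0, -0.3, 0, 0, -0.04, 0, 0, 0, -0.3, 0, 0, -0.03, 0, 0, -0.1, -0.3, 0, 0, 0, 0, 0, -0.16, -0.3, 0, 0, 0, 0, 0, -0.16, -0.3])

```text
time_s: 19.75
tool_pos: [0.56, -0.0506, 0.4113]
tool_rot: [179.9, -0.0, 45.9]
force: [-0.2, -0.3, -0.3]
grip_width: 0.0305
grasp_force: 0.0
```

Request:
drive_tool(rows=[0, 0, 0, 0, 0, -0.16, -1, 0, 0, 0, 0, 0, -0.16, -1, 0, 0, 0, 0, 0, -0.16, -1, 0, 0, 0, 0, 0, -0.16, -1, 0, 0, 0, 0, 0, -0.06, -1])

```text
time_s: 20.38
tool_pos: [0.5599, -0.0507, 0.4106]
tool_rot: [180.0, 0.0, 85.9]
force: [-0.4, 0.9, -0.0]
grip_width: 0.0007
grasp_force: 0.0
```

```bash
python3 - <<'E'
from h import *
d=snap('top');print(bubble(d,'pics/b3.png'));d=snap('side');o=get_obs();print(o['tool_rot'],o['force'],o['tool_pos'])
# vial centre from strip centring
a=np.radians(85.7);print('vial',np.array([.474,.106])+.0045*np.array([np.cos(a),np.sin(a)]))
E
```

```text
(np.float64(0.08021891905555378), array([ 77,  61,  63,  63,  65,  64,  63,  61,  64,  88, 119, 155, 180,
       196, 197, 196, 191, 185, 177, 143, 104,  72,  65,  61,  65,  66,
        65,  66,  66,  88]))
[1.79983979e+02 7.52181492e-03 8.57079909e+01] [-0.26639057  0.44303506 -0.01903283] [ 0.55993907 -0.0507049   0.41055577]
vial [0.4743374  0.11048733]
```

Released, and the bubble stays at about +0.1 mm. Now I'll press on the vial with the fingers closed.

Request:
drive_tool(rows=[0.038, -0.0244, 0, 0, 0, 0, -1, 0.038, -0.0244, 0, 0, 0, 0, -1, 0.038, -0.0244, 0, 0, 0, 0, -1, 0.039, -0.0244, 0, 0, 0, 0, -1, 0, 0, 0.02, 0, 0, 0, -1])

```text
time_s: 21.1
tool_pos: [0.4729, 0.1135, 0.3921]
tool_rot: [179.8, -0.1, 86.0]
force: [0.1, -1.4, -0.9]
grip_width: 0.0006
grasp_force: 0.0
```

Request:
drive_tool(rows=[0, 0, 0.03, 0, 0, 0, -1, 0, 0, 0.02, 0, 0, 0, -1, 0, 0, 0.01, 0, 0, 0, -1, 0, 0, 0, 0, 0, 0, -1, 0, 0, 0, 0, 0, 0, -1])

```text
time_s: 21.72
tool_pos: [0.4745, 0.1093, 0.3311]
tool_rot: [179.9, -0.0, 85.7]
force: [0.4, -0.5, 0.9]
grip_width: 0.0003
grasp_force: 0.0
```

Request:
drive_tool(rows=[0, 0, 0.004, 0, 0, 0, -1, 0, 0, 0.002, 0, 0, 0, -1, 0, 0, 0.0015, 0, 0, 0, -1, 0, 0, 0.001, 0, 0, 0, -1, 0, 0, 0, 0, 0, 0, -1])

```text
time_s: 22.35
tool_pos: [0.4741, 0.1092, 0.3217]
tool_rot: [180.0, 0.0, 85.7]
force: [-1.4, -0.4, -0.4]
grip_width: 0.0004
grasp_force: 0.0
```

Request:
drive_tool(rows=[0, 0, 0.001, 0, 0, 0, -1, 0, 0, 0, 0, 0, 0, -1])

```text
time_s: 22.6
tool_pos: [0.4742, 0.1092, 0.3216]
tool_rot: [180.0, 0.0, 85.7]
force: [-2.6, -0.6, 6.1]
grip_width: 0.0007
grasp_force: 3.0
```

Request:
drive_tool(rows=[0, 0, 0.0004, 0, 0, 0, -1, 0, 0, 0, 0, 0, 0, -1, 0, 0, 0, 0, 0, 0, -1, 0, 0, 0, 0, 0, 0, -1, 0, 0, 0, 0, 0, 0, -1])

```text
time_s: 23.22
tool_pos: [0.4742, 0.1093, 0.3216]
tool_rot: [180.0, 0.0, 85.7]
force: [-4.1, -0.4, 8.6]
grip_width: 0.0003
grasp_force: 4.1
```

Request:
drive_tool(rows=[0, 0, 0, 0, 0, 0, -1, 0, 0, 0, 0, 0, 0, -1, 0, 0, 0, 0, 0, 0, -1, 0, 0, 0, 0, 0, 0, -1, 0, 0, 0, 0, 0, 0, -1])

```text
time_s: 23.85
tool_pos: [0.4742, 0.1093, 0.3216]
tool_rot: [180.0, 0.0, 85.7]
force: [-2.2, -0.9, 8.2]
grip_width: 0.0005
grasp_force: 4.1
```

Request:
drive_tool(rows=[0, 0, 0, 0, 0, 0, -1, 0, 0, 0, 0, 0, 0, -1, 0, 0, 0, 0, 0, 0, -1, 0, 0, 0, 0, 0, 0, -1, 0, 0, 0, 0, 0, 0, -1])

```text
time_s: 24.48
tool_pos: [0.4742, 0.1092, 0.3216]
tool_rot: [180.0, 0.0, 85.7]
force: [-3.3, -0.9, 8.5]
grip_width: 0.0003
grasp_force: 4.1
```

```bash
python3 - <<'E'
from h import *
D={n:snap(n) for n in('side','top')};print(get_obs()['force'])
c=[cv2.resize(strip(D[n]),None,fx=3,fy=3) for n in D]
s=D['side']['color'][110:230,190:350]
cv2.imwrite('pics/i.png',np.vstack([*c,cv2.copyMakeBorder(cv2.resize(s,(346,260)),0,0,0,374,0)]))
E
```

```text
[-3.19029415 -0.37872054  7.66182532]
```

View pics/i.png

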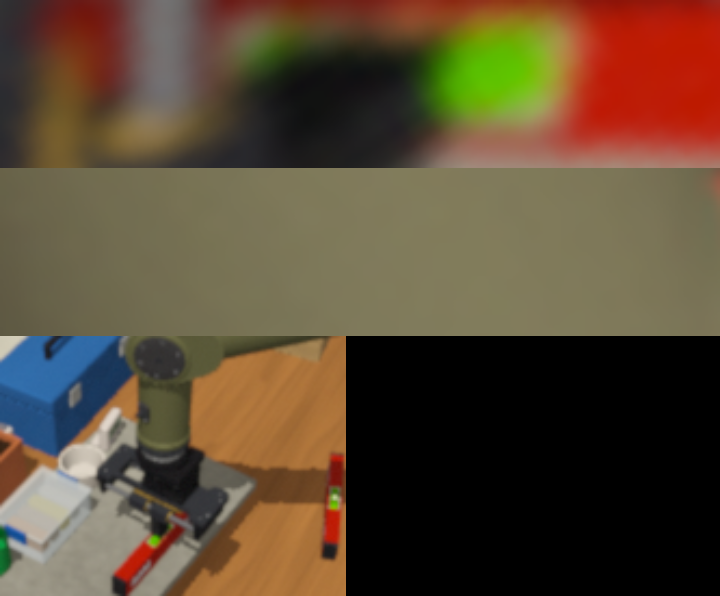

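The fingertips sit on the middle of the vial at about 8 N. The green beyond them, at (430–550, 70) in the strip, shows no bubble, so it hasn't moved towards the brick. Its other side is hidden under the fingers. The bystanders are in place. Handing in while pressing.

```bash
python3 -c "
from cell import *
print(sign_off())"
```

```text
the job is handed in; nothing more can be done
None
```

I set the right-hand level on the bare tile and turned the foot about 2.55 rad clockwise, which centred the bubble (about 0.1 mm off after release). I handed in at about 25 s still pressing the middle at about 8 N; the fingers then hid the bubble, so I couldn't read it under pressure.

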